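# Load the run-out board and hold it out at the gauge

## Task

Take the cup by its handle, pour all six grinding balls into the tray on the board and set the empty cup back upright on the bench. Then slide the board, flat and straight on its stand, outward until its outer end edge is level with the gauge's pointer. Finish while holding the board's grip there so that it stays level and does not tip over the stand's edge, carried by nothing but the stand and your grip, and leave the other things where they stand.

Things in the scene. Friction and masses are not known exactly. Their poses are not given: they have to be found in the camera images.
- stand: Fixed grey bench stand, a plate on two legs. Upper face 130 (its x) x 260 (its y) mm at z = 70 mm, reaching from y = -100 to y = +160 mm in the stand's frame. Origin on the bench under the plate; the board is slid out along the stand's -y, over the edge at y = -100 mm. Yaw about z.
- board: Loose aluminium board lying lengthwise on the stand: plate 120 (x) x 320 (y) x 8 mm, with tray and grip about 0.45 kg. Origin at the centre of the plate's underside; outer end at y = -160 mm (tray), tail at y = +160 mm (grip at y = +115). Centre of gravity near y = -13 mm empty, -25 mm loaded: run out to the gauge it tips over the stand's edge unless its grip is held.
- board_front (a point): Middle of the board's outer end edge (board frame: 0, -160, 4 mm).
- board_grip (a point): Centre of the grip block, which is 50 mm (board x) x 18 mm (board y) x 46 mm high, standing on the plate from 8 to 54 mm above the board's underside; pinch its 18 mm from above, fingers closing along board y.
- tray_floor (a point): Centre of the inner floor of the open steel tray fixed on the board's outer end (board frame: 0, -100, 12 mm). Tray 110 x 110 mm outside, wall 4 mm, rim 44 mm above the board's underside.
- gauge: Fixed gauge post, 95 mm tall on a 54 mm round foot, standing on the bench beyond the board's far (+x) side, turned like the stand. Origin under the foot. A thin steel pointer at z = 74 mm sticks out along its -x towards the board's path; its y in the stand's frame is the mark for the board's outer end edge.
- gauge_tip (a point): Tip of the pointer (40 mm along the gauge's -x, z = 74 mm), about 15 mm to the side of the board's path.
- cup: Loose steel cup, flared: outer radius 27 mm at the foot, 50 mm at the rim, 58 mm high, wall 4 mm, 0.15 kg, holding six balls at the start. Origin at the centre of its underside, z up; a flat grey handle sticks out along its +x.
- cup_handle (a point): Grasp point on the cup's flat handle (cup frame 74, 0, 42 mm). The handle is 14 mm thick (cup y), 26 mm high (z 29 to 55 mm) and ends at cup x = 98 mm; pinch it from above, fingers closing along cup y.
- bottle: Bystander: loose white laboratory bottle without cap, 56 mm wide, 112 mm tall; its place on the bench may be exchanged with the cup's. Origin under its centre.
- crucible: Bystander: small white porcelain crucible, 43 mm wide, 32 mm high, behind the stand. Origin under its centre.
- ball0_center (a point): Centre of a white ceramic grinding ball, 20 mm diameter, 16 g, smooth (six alike, in the cup at the start; they roll out when it is tipped 80 to 100 degrees).
- ball1_center (a point): Centre of a white ceramic grinding ball, 20 mm diameter, 16 g, smooth (six alike, in the cup at the start; they roll out when it is tipped 80 to 100 degrees).
- ball2_center (a point): Centre of a white ceramic grinding ball, 20 mm diameter, 16 g, smooth (six alike, in the cup at the start; they roll out when it is tipped 80 to 100 degrees).
- ball3_center (a point): Centre of a white ceramic grinding ball, 20 mm diameter, 16 g, smooth (six alike, in the cup at the start; they roll out when it is tipped 80 to 100 degrees).
- ball4_center (a point): Centre of a white ceramic grinding ball, 20 mm diameter, 16 g, smooth (six alike, in the cup at the start; they roll out when it is tipped 80 to 100 degrees).
- ball5_center (a point): Centre of a white ceramic grinding ball, 20 mm diameter, 16 g, smooth (six alike, in the cup at the start; they roll out when it is tipped 80 to 100 degrees).
Mind the look-alikes: they are no part of the job. Leave any blue or turquoise look-alike of the cup alone.

How it is judged:
On the way, in this order (a step that is already met when the one before it is completed fails the run):
1. all six balls are in the tray, the board not yet run out (x of ball0_center in the frame of board between -0.055 and 0.055 m and y of ball0_center in the frame of board between -0.155 and -0.045 m and z of ball0_center in the frame of board between 0.012 and 0.05 m and x of ball1_center in the frame of board between -0.055 and 0.055 m and y of ball1_center in the frame of board between -0.155 and -0.045 m and z of ball1_center in the frame of board between 0.012 and 0.05 m and x of ball2_center in the frame of board between -0.055 and 0.055 m and y of ball2_center in the frame of board between -0.155 and -0.045 m and z of ball2_center in the frame of board between 0.012 and 0.05 m and x of ball3_center in the frame of board between -0.055 and 0.055 m and y of ball3_center in the frame of board between -0.155 and -0.045 m and z of ball3_center in the frame of board between 0.012 and 0.05 m and x of ball4_center in the frame of board between -0.055 and 0.055 m and y of ball4_center in the frame of board between -0.155 and -0.045 m and z of ball4_center in the frame of board between 0.012 and 0.05 m and x of ball5_center in the frame of board between -0.055 and 0.055 m and y of ball5_center in the frame of board between -0.155 and -0.045 m and z of ball5_center in the frame of board between 0.012 and 0.05 m and distance of board from where it was at the start of the episode below 0.04 m), for 0.2 s.
2. the cup stands released and upright on the bench (angle between cup's own z axis and vertical below 0.1 rad and height (world z) of cup below 0.01 m and contact force between the fingers and cup below 0.1 N), for 0.2 s.
At the end, for the whole second after the job is handed in: Balls all in the tray; cup upright on the bench, released; board's outer edge within 7 mm of the pointer along the slide, within 20 mm and 0.1 rad of the stand's line, flat (6 mm, 0.05 rad), still, held by the fingers (over 1 N), touching neither gauge, cup nor bottle (all of step 2 and x of ball0_center in the frame of board between -0.055 and 0.055 m and y of ball0_center in the frame of board between -0.155 and -0.045 m and z of ball0_center in the frame of board between 0.012 and 0.05 m and x of ball1_center in the frame of board between -0.055 and 0.055 m and y of ball1_center in the frame of board between -0.155 and -0.045 m and z of ball1_center in the frame of board between 0.012 and 0.05 m and x of ball2_center in the frame of board between -0.055 and 0.055 m and y of ball2_center in the frame of board between -0.155 and -0.045 m and z of ball2_center in the frame of board between 0.012 and 0.05 m and x of ball3_center in the frame of board between -0.055 and 0.055 m and y of ball3_center in the frame of board between -0.155 and -0.045 m and z of ball3_center in the frame of board between 0.012 and 0.05 m and x of ball4_center in the frame of board between -0.055 and 0.055 m and y of ball4_center in the frame of board between -0.155 and -0.045 m and z of ball4_center in the frame of board between 0.012 and 0.05 m and x of ball5_center in the frame of board between -0.055 and 0.055 m and y of ball5_center in the frame of board between -0.155 and -0.045 m and z of ball5_center in the frame of board between 0.012 and 0.05 m and y of board_front in the frame of gauge between -0.007 and 0.007 m and x of board in the frame of stand between -0.02 and 0.02 m and z of board in the frame of stand between 0.064 and 0.076 m and angle between the y axis of board and the y axis of stand, either way round below 0.1 rad and angle between board's own z axis and vertical below 0.05 rad and linear speed of board below 0.01 m/s and contact force between the fingers and board above 1 N and contact force between board and cup below 0.2 N and contact force between board and gauge below 0.2 N and contact force between board and bottle below 0.2 N); the arm keeps its last pose, push and grip.
It fails at once if the board tips (over 0.12 rad) (angle between board's own z axis and vertical above 0.12 rad).
It fails at once if the board is lifted off the stand (over 15 mm) instead of slid (z of board in the frame of stand above 0.085 m).
It fails at once if the bottle or the crucible is displaced by over 30 mm (distance of any of bottle, crucible from where it was at the start of the episode above 0.03 m).
It also fails if it takes over 72 s, if anything falls off the work surface, if the arm or the gripper's body presses on something with over 40 N, if the wrist force passes 120 N, or if a joint passes its speed limit or range.

## Robot

A 6-joint arm with a two-finger parallel gripper is mounted at the origin on a cart in front of the work surface, level with it; the furniture and walls round the work are solid. World frame = base frame: x ahead of the robot, y to its left, z up, the work surface at z = 0. Lengths are in m, angles in rad, forces in N, time in s.
With the tool pointing down it reaches from about 0.225 to 0.875 m from the base axis. Payload 3.4 kg.
Tool frame: the origin (TCP) lies midway between the tips of the shut fingers; the grasp point (between the pads) lies 19 mm behind it (manip.grasp_offset is the distance from the TCP to the grasp point, in m); x points along the fingers, y is the direction in which the jaws open and shut, and the axes are right-handed (so a half turn about x gives the same grasp; the last joint's range is limited). The gripper opens to 85 mm and grips with 20 to 120 N. Pads are 22 mm wide; open, the fingers measure 114 mm over their backs; the gripper's body (76 mm by 85 mm) begins 54 mm behind the grasp point. The pads swing forward as they close: fully open they stand 13 mm farther back than shut.
Start: joints at [-1.394, 0.276, 1.505, -0, 1.361, -0.121], TCP at [0.169, -0.55, 0.231] pointing down, gripper open.
Joint ranges: [-2.89, 2.89], [-0.75, 2.08], [0.22, 2.7], [-1.18, 4.32], [0.11, 2.71], [-2.7, 2.7]. Speed limits (rad/s): [2.57, 2.57, 3.14, 3.14, 3.14, 3.14].

## Interface

Orientations are given as a unit quaternion [w, x, y, z].
In Python, from rig import manip gives the robot as it stands.
- The arm moves only by the shell command python3 -m creep 'ROWS' [OPENING] [FORCE]. ROWS is a JSON object of lists of equal length, an entry for each row: "delta_pos": the shift along the tool's x, y, z in cm, a list of three; "dr": the turn, a rotation vector about the tool's x, y, z in rad, a list of three. In form: {"delta_pos": [[dx, dy, dz], ...], "dr": [[rx, ry, rz], ...]}. A call has 1 to 10 rows; each row is the pose to reach, as a shift and turn from the pose commanded when the call began, along the tool's axes at that moment; what a row does not reach only later rows make up. A row lasts 1/10 s, in which the tool goes at most 50 mm and 8.59 degrees, less where a joint would pass 70% of its speed; a pose out of reach is approached as far as the arm can. A call with a gripper value outside its range is refused whole. OPENING is the opening, from -1 (shut) to 1 (fully open), set as the call begins (- or left out, the last holds). The fingers move at their own pace and stop on an object; FORCE is the grip in N (left out, the last holds). Time passes only in rows, so rows that repeat a pose let the fingers close. It gives the time, the measured TCP pose, the force and the opening at its end, in the units of the state.
- manip.get_state(): the state, without advancing time (a new reading comes with each control period).
- manip.get_image(name): name is "side" or "top"; returns a dict with "pixels" (384x512x3 uint8, blue, green, red), "depth" (384x512 float32, m along the optical axis (not along the pixel's ray), 0 where there is no reading), "intrinsics" (3x3 intrinsics, pixels), "rvec" (rotation vector, rad) and "tvec" (3), from world to camera coordinates, as OpenCV has them. Camera axes: x right, y down, z forward; pixel columns grow to the right and rows downward; lengths in m; the calibration is good to about 2 mm. A picture is of the moment at which its call begins.
- manip.sign_off(): hands the job in, once; it reports no verdict.
The state is a dict: "clock": time; "qpos": joint angles; "qd": joint speeds; "effort": joint torques, N m; "position": TCP position; "ee_rot": TCP orientation; "contact_force": force on the tool from outside, world axes, zero at the start; "moment": the same for the moment, N m; "width": finger opening in m.
Only numpy, scipy, OpenCV 4.12 (cv2) and the standard library are available. Lean on these libraries where they do the work, as an engineer would, in place of code of your own. Each camera call takes 0.05 s, during which the arm holds its last target. There are 200 camera calls.

## Working session

There is one attempt and no reset: what is moved stays moved. The work goes in short steps, Python scripts to look and compute and a shell command to move; the robot and the scene stay as the last step left them, time stands still between calls to the robot, and variables do not carry over. Pictures are saved under pics/ and viewed, about 8 in all and at most 12, crops included, and the job is handed in when it is done.

```bash
ls; mkdir -p pics; cat > h.py <<'E'
import numpy as np, cv2
from rig import manip
def snap(n):
    d=manip.get_image(n); np.savez(f'/tmp/{n}.npz',**d); return d
def load(n): return dict(np.load(f'/tmp/{n}.npz'))
def cloud(d):
    K=d['intrinsics'];R=cv2.Rodrigues(d['rvec'])[0];z=d['depth'].astype(float)
    v,u=np.indices(z.shape)
    c=np.stack([(u-K[0,2])/K[0,0]*z,(v-K[1,2])/K[1,1]*z,z],-1)
    w=(c-d['tvec'].ravel())@R; w[z==0]=np.nan
    return w
def ray(d,u,v,h):
    K=d['intrinsics'];R=cv2.Rodrigues(d['rvec'])[0]
    o=-R.T@d['tvec'].ravel(); r=R.T@np.linalg.inv(K)@[u,v,1]
    return o+r*(h-o[2])/r[2]
E
python3 - <<'E'
from h import *
for n in('side','top'):
    d=snap(n); cv2.imwrite(f'pics/{n}0.png',d['pixels'])
    R=cv2.Rodrigues(d['rvec'])[0]; print(n,(-R.T@d['tvec'].ravel()).round(3),R[2].round(2),d['intrinsics'][0])
s=manip.get_state();print({k:np.round(s[k],3) for k in s}, manip.grasp_offset)
E
```

```text
pics
side [ 0.164 -1.233  0.772] [ 0.24  0.83 -0.5 ] [382.58490962   0.         257.36553907]
top [ 0.231 -0.089  1.367] [ 0.22 -0.   -0.97] [357.00075655   0.         254.96276773]
{'clock': np.float64(0.1), 'qpos': array([-1.394,  0.277,  1.506,  0.   ,  1.361, -0.121]), 'qd': array([-0.001,  0.   , -0.004, -0.001, -0.001, -0.   ]), 'effort': array([ 1.0000e-03, -4.1770e+01, -2.4641e+01, -0.0000e+00,  6.0000e-03,
        0.0000e+00]), 'position': array([ 0.169, -0.549,  0.231]), 'ee_rot': array([-0.104, -0.699, -0.105,  0.699]), 'contact_force': array([-0.064, -0.356,  0.104]), 'moment': array([-0.014, -0.001,  0.012]), 'width': np.float64(0.085)} 0.0187
```

View pics/top0.png

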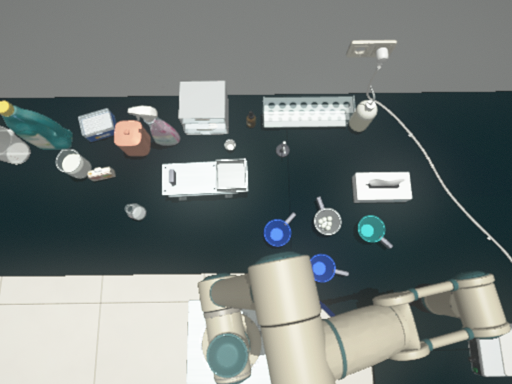

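View pics/side0.png

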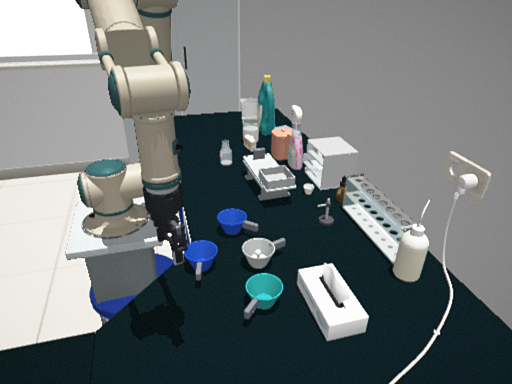

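The top view shows the steel-grey cup with white balls at (327,222), its handle towards (320,203). The look-alikes are blue at (278,233) and (320,268), and turquoise at (371,230). The grey cup is the only steel one and the only one holding balls. The board has its tray at (232,176) and grip at (172,177). The gauge is at (283,149), the crucible at (230,145) and the bottle at (136,211). In the side view the cup is at (258,254), the tray at (277,178), the gauge at (326,212) and the bottle at (226,153).

```bash
cat > m.py <<'E'
from h import *
t=load('top');s=load('side')
ct,cs=cloud(t),cloud(s)
def reg(c,u0,u1,v0,v1): return c[v0:v1,u0:u1].reshape(-1,3)
def p(n,x): print(n,np.round(x,4))
# board: plate top near z=.078, tray rim .114, grip .124, in top window
for n,c,w in(('top',ct,(150,262,150,205)),('side',cs,(235,305,140,205))):
    q=reg(c,*w);q=q[~np.isnan(q[:,2])]
    h,e=np.histogram(q[:,2],np.arange(-.01,.14,.004));print(n,[(round(b,3),k) for k,b in zip(h,e) if k>8])
    for nm,lo,hi in(('plate',.07,.085),('rim',.107,.117),('grip',.118,.132)):
        r=q[(q[:,2]>lo)&(q[:,2]<hi)][:,:2].astype(np.float32)
        if len(r)>5:
            b=cv2.minAreaRect(r);print(nm,len(r),np.round(b[0],4),np.round(b[1],4),round(b[2],2), q[(q[:,2]>lo)&(q[:,2]<hi)][:,2].mean().round(4))
# cup
for n,c,w in(('top',ct,(308,345,194,240)),('side',cs,(238,290,232,272))):
    q=reg(c,*w);q=q[q[:,2]>.02]
    r=q[(q[:,2]>.05)&(q[:,2]<.064)];b=cv2.minEnclosingCircle(r[:,:2].astype(np.float32)); print(n,'z hi',len(r),b, np.nanpercentile(q[:,2],[50,95,99]))
im=np.hstack([cv2.resize(t['pixels'][190:245,290:360],None,fx=6,fy=6),cv2.resize(s['pixels'][200:280,225:300],(380,330))[:330]])
cv2.imwrite('pics/cup.png',im)
im=np.vstack([cv2.resize(t['pixels'][130:205,150:300],None,fx=5,fy=5,interpolation=cv2.INTER_CUBIC)])
cv2.imwrite('pics/board.png',im)
E
python3 m.py
```

```text
top [(np.float64(-0.01), np.int64(140)), (np.float64(-0.006), np.int64(1077)), (np.float64(-0.002), np.int64(1560)), (np.float64(0.002), np.int64(452)), (np.float64(0.006), np.int64(37)), (np.float64(0.058), np.int64(10)), (np.float64(0.062), np.int64(33)), (np.float64(0.066), np.int64(91)), (np.float64(0.07), np.int64(296)), (np.float64(0.074), np.int64(950)), (np.float64(0.078), np.int64(836)), (np.float64(0.082), np.int64(272)), (np.float64(0.086), np.int64(37)), (np.float64(0.09), np.int64(23)), (np.float64(0.094), np.int64(25)), (np.float64(0.098), np.int64(20)), (np.float64(0.102), np.int64(23)), (np.float64(0.106), np.int64(47)), (np.float64(0.11), np.int64(76)), (np.float64(0.114), np.int64(43)), (np.float64(0.118), np.int64(23)), (np.float64(0.122), np.int64(40))]
plate 2324 [0.5923 0.0978] [0.1296 0.3189] 2.13 0.0778
rim 156 [0.5938 0.0807] [0.1128 0.2745] 2.09 0.1119
grip 69 [0.5992 0.082 ] [0.0505 0.2753] 4.3 0.1228
side [(np.float64(-0.006), np.int64(27)), (np.float64(-0.002), np.int64(972)), (np.float64(0.002), np.int64(1050)), (np.float64(0.006), np.int64(148)), (np.fl
[... 726 characters left out ...]
, (np.float64(0.094), np.int64(100)), (np.float64(0.098), np.int64(91)), (np.float64(0.102), np.int64(77)), (np.float64(0.106), np.int64(103)), (np.float64(0.11), np.int64(88)), (np.float64(0.114), np.int64(88)), (np.float64(0.118), np.int64(24)), (np.float64(0.122), np.int64(31)), (np.float64(0.126), np.int64(22))]
plate 777 [0.6654 0.1609] [0.2746 0.4553] 2.67 0.0793
rim 231 [0.6307 0.1166] [0.3929 0.2002] 63.61 0.112
grip 81 [0.6348 0.1278] [0.3899 0.1973] 63.07 0.124
top z hi 181 ((0.4472649395465851, -0.3491886556148529), 0.07299383729696274) [0.04160417 0.05856013 0.06076087]
side z hi 281 ((0.451130211353302, -0.3550891578197479), 0.0732341781258583) [0.04423993 0.05951807 0.06143753]
```

View pics/cup.png

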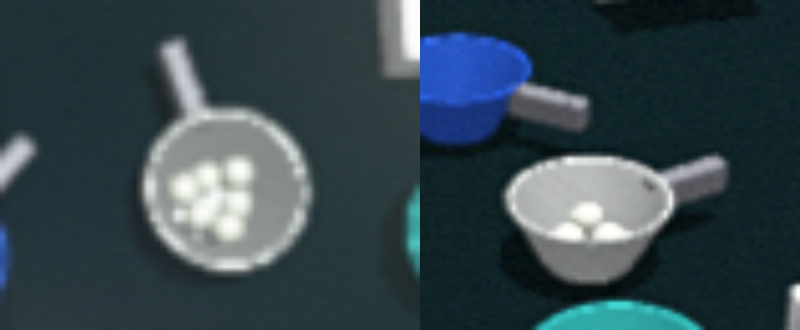

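View pics/board.png

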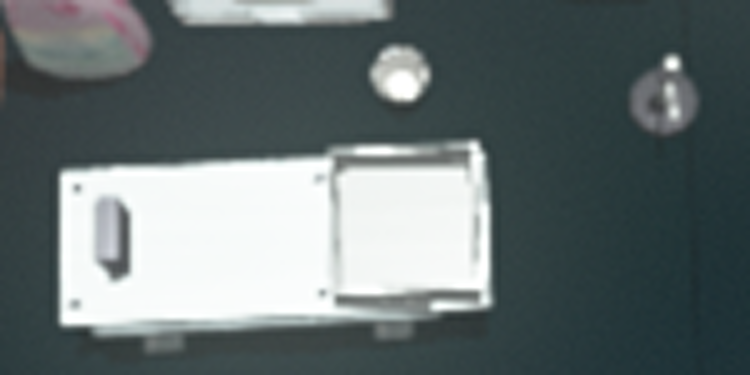

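The crop confirms the grey steel cup holding white balls, with its handle up-left. The board crop shows the tray's outer wall at crop x≈485 (full px 247), the grip at crop (108,230) and the gauge foot at crop (663,102). Next I take precise edges from both views.

```bash
cat > m2.py <<'E'
from h import *
t=load('top');s=load('side');ct,cs=cloud(t),cloud(s)
P=lambda n,*x: print(n,*[np.round(a,4) for a in x])
def band(c,w,lo,hi):
    q=c[w[2]:w[3],w[0]:w[1]].reshape(-1,3); return q[(q[:,2]>lo)&(q[:,2]<hi)]
big=[.44,.8,-.15,.3]
for n,c in(('top',ct),('side',cs)):
    a=c.reshape(-1,3); a=a[(a[:,0]>.45)&(a[:,0]<.72)&(a[:,1]>-.1)&(a[:,1]<.3)]
    for nm,lo,hi in(('grip',.119,.135),('rim',.108,.119)):
        r=a[(a[:,2]>lo)&(a[:,2]<hi)]
        if nm=='grip': r=r[r[:,1]>.16]
        else: r=r[r[:,1]<.09]
        r=r[(r[:,0]<.68)]
        b=cv2.minAreaRect(r[:,:2].astype(np.float32)); P(n+nm,len(r),b[0],b[1],b[2],r.mean(0))
    r=a[(a[:,2]>.074)&(a[:,2]<.084)&(a[:,1]>.07)&(a[:,1]<.27)]
    ys=np.arange(.08,.24,.01)
    for nm,f in(('lo',np.min),('hi',np.max)):
        e=np.array([[y,f(r[abs(r[:,1]-y)<.005,0])] for y in ys if (abs(r[:,1]-y)<.005).sum()>3])
        if len(e)>4: k=np.polyfit(e[:,0],e[:,1],1); P(n+' plate edge '+nm,k,np.polyval(k,.1))
    P(n+' plate y max', np.percentile(r[:,1],[99,100]))
# gauge
for n,d,c,w in(('top',t,ct,(268,298,130,172)),('side',s,cs,(312,340,192,228))):
    q=c[w[2]:w[3],w[0]:w[1]].reshape(-1,3)
    for lo,hi in((.015,.06),(.064,.084),(.085,.105)):
        r=q[(q[:,2]>lo)&(q[:,2]<hi)]
        if len(r): P(f'{n} gauge {lo}',len(r),np.median(r,0),r.min(0),r.max(0))
# cup
for n,c,w in(('top',ct,(308,345,194,242)),('side',cs,(238,290,232,275))):
    r=band(c,w,.05,.068); r=r[r[:,0]<.47] if 0 else r
    # rim: iterative circle fit
    from scipy.optimize import least_squares
    x0=np.array([.43,-.35])
    f=lambda x:np.hypot(r[:,0]-x[0],r[:,1]-x[1])-.048
    k=least_squares(f,x0,loss='soft_l1',f_scale=.002).x
    d=np.hypot(*(r[:,:2]-k).T); h=r[(d>.056)&(d<.11)]
    m=h[:,:2].mean(0); dv=m-k; P(n+' cup',k,np.median(r[d<.055],0)[2],'handle',len(h),h.mean(0),d[d<.11].max(),np.arctan2(dv[1],dv[0]), k+.074*dv/np.hypot(*dv))
    ln=cv2.fitLine(h[:,:2].astype(np.float32),2,0,.01,.01).ravel(); P(' line',ln)
# bystanders
for n,c,w in(('bottle',ct,(120,150,198,225)),('cruc',ct,(222,240,136,154)),('blue',ct,(262,300,210,250))):
    r=band(c,w,.02,.13); P(n,r.min(0),r.max(0))
cv2.imwrite('pics/g.png',np.hstack([cv2.resize(t['pixels'][132:172,263:303],(400,400)),cv2.resize(s['pixels'][190:230,305:345],(400,400))]))
E
python3 m2.py
```

```text
topgrip 63 [0.5896 0.2114] [0.0503 0.0156] 1.5967 [0.5887 0.2112 0.1232]
toprim 143 [ 0.5968 -0.0015] [0.1126 0.1099] 2.2671 [ 5.972e-01 -5.000e-04  1.126e-01]
top plate edge lo [-0.0343  0.5383] 0.5349
top plate edge hi [-0.0325  0.6546] 0.6514
top plate y max [0.2542 0.2581]
sidegrip 34 [0.5922 0.2088] [0.0472 0.0231] 4.4083 [0.5915 0.2064 0.1242]
siderim 170 [ 0.6003 -0.0046] [0.1113 0.1214] 2.5954 [ 0.602  -0.0077  0.1131]
side plate edge lo [-0.0308  0.5395] 0.5364
side plate edge hi [0.6689 0.524 ] 0.5909
side plate y max [0.2539 0.2619]
top gauge 0.015 36 [ 0.7163 -0.1991  0.0168] [ 0.695  -0.2267  0.0152] [ 0.7366 -0.1822  0.0543]
top gauge 0.064 28 [ 0.7113 -0.2019  0.0767] [ 0.6832 -0.2097  0.0678] [ 0.7282 -0.1942  0.0832]
top gauge 0.085 5 [ 0.7207 -0.2046  0.091 ] [ 0.718  -0.205   0.0873] [ 0.725  -0.201   0.0945]
side gauge 0.015 114 [ 0.7244 -0.2063  0.0189] [ 0.7022 -0.2332  0.015 ] [ 0.834  -0.0698  0.0597]
side gauge 0.064 34 [ 0.7193 -0.2088  0.0777] [ 0.685  -0.2146  0.0664] [ 0.7325 -0.2013  0.0837]
side gauge 0.085 12 [ 0.7239 -0.2059  0.0908] [ 0.7204 -0.2117 
[... 173 characters left out ...]
2],'handle',len(h),h.mean(0),d[d<.11].max(),np.arctan2(dv[1],dv[0]), k+.074*dv/np.hypot(*dv))
                               ~^^^^^^^^^^^^^^^^^^^^^^^^^^^^^^^^^^^^^^^^^^^^^^^^^^^^^^^^^^^^^^^^^^^^^^^^^^^^^^^^^^^^^^^^^^^^^^^^^^^^^^^^^^^^^^^^^^^^^^^^^^^^^^^^
  File "m2.py", line 3, in <lambda>
    P=lambda n,*x: print(n,*[np.round(a,4) for a in x])
                             ~~~~~~~~^^^^^
    return _wrapfunc(a, 'round', decimals=decimals, out=out)
    return _wrapit(obj, method, *args, **kwds)
    result = getattr(arr, method)(*args, **kwds)
numpy._core._exceptions._UFuncNoLoopError: ufunc 'multiply' did not contain a loop with signature matching types (dtype('<U6'), dtype('float64')) -> None
```

```bash
sed -i "s/np.round(a,4) for/a if isinstance(a,str) else np.round(a,4) for/" m2.py; python3 m2.py | tail -8
```

```text
side gauge 0.085 12 [ 0.7239 -0.2059  0.0908] [ 0.7204 -0.2117  0.0869] [ 0.7268 -0.1986  0.0995]
top cup [ 0.4269 -0.3546] 0.0555 handle 38 [ 0.4982 -0.3323  0.0537] 0.0939 0.3025 [ 0.4976 -0.3325]
 line [ 0.9635  0.2678  0.4982 -0.3323]
side cup [ 0.4295 -0.3611] 0.0566 handle 48 [ 0.5012 -0.3386  0.0556] 0.0956 0.304 [ 0.5001 -0.339 ]
 line [ 0.9518  0.3067  0.5012 -0.3386]
bottle [0.4466 0.3332 0.0211] [0.4992 0.3877 0.1143]
cruc [ 0.7223 -0.0117  0.0202] [0.7612 0.0284 0.0357]
blue [ 0.336  -0.2367  0.0204] [ 0.4576 -0.1226  0.0625]
```

View pics/g.png

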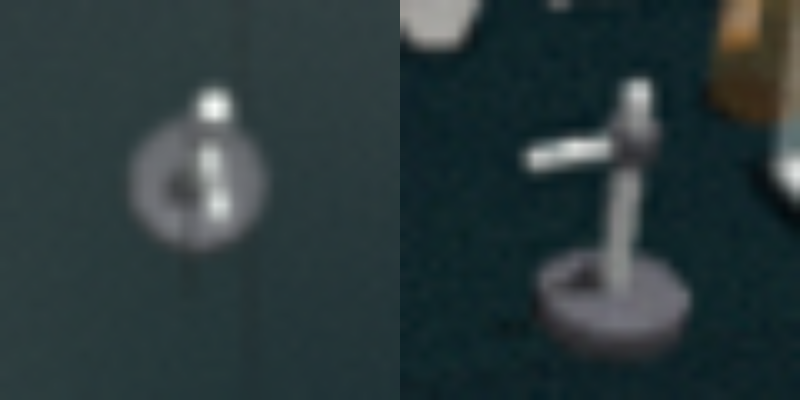

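Both pictures show the gauge's pointer as a bright bar. Its tip is at top px (284.8,153.5) and side px (318,206). I'll work out the tool axes and the shift to a point above the handle.

```bash
cat >> h.py <<'E'
from scipy.spatial.transform import Rotation as Ro
def st(): 
    s=manip.get_state(); q=np.array(s['ee_rot']); return s,Ro.from_quat(q[[1,2,3,0]])
def down(yaw):  # tool x down, tool y at yaw+90deg
    x=np.array([0,0,-1.]); y=np.array([-np.sin(yaw),np.cos(yaw),0]); return Ro.from_matrix(np.c_[x,y,np.cross(x,y)])
def rel(p,R):
    s,R0=st(); return (R0.inv().apply(np.array(p)-s['position'])*100).round(2),(R0.inv()*R).as_rotvec().round(3)
def show():
    s,R=st();print('t',round(float(s['clock']),2),'q',np.round(s['qpos'],3),'p',np.round(s['position'],4),'F',np.round(s['contact_force'],1),'w',round(float(s['width']),4));print(R.as_matrix().round(3))
def tri(ut,us):
    P=[]
    for n,(u,v) in(('top',ut),('side',us)):
        d=load(n);K=d['intrinsics'];P.append(K@np.c_[cv2.Rodrigues(d['rvec'])[0],d['tvec'].ravel()])
    X=cv2.triangulatePoints(P[0],P[1],np.array(ut,float),np.array(us,float)).ravel();X=X[:3]/X[3]
    e=[(lambda w:w[:2]/w[2])(p@np.r_[X,1])-o for p,o in zip(P,(ut,us))]
    return X.round(4),np.round(e,1).tolist()
E
python3 - <<'E'
from h import *
show()
for y in(.3,.3+np.pi): print(rel([.499,-.3355,.14],down(y)))
print('tip',tri((284.8,153.5),(318,206)))
E
```

```text
t 0.1 q [-1.394  0.277  1.506  0.     1.361 -0.121] p [ 0.1686 -0.5492  0.2305] F [-0.1 -0.4  0.1] w 0.0852
[[-0.     0.293 -0.956]
 [ 0.002 -0.956 -0.293]
 [-1.    -0.002 -0.   ]]
(array([  9.08, -10.72, -37.85]), array([3.139e+00, 3.000e-03, 0.000e+00]))
(array([  9.08, -10.72, -37.85]), array([-0.002, -0.   ,  0.002]))
tip (array([ 0.6858, -0.2083,  0.0737]), [[0.1, -0.3], [-0.3, 0.1]])
```

```bash
python3 -m creep '{"delta_pos":[[1,-1.1,-4],[2,-2.2,-8],[3,-3.3,-12],[4,-4.4,-16],[5,-5.5,-20],[6,-6.6,-24],[7,-8,-28],[8,-9.5,-33],[9.1,-10.7,-37.8],[9.1,-10.7,-37.8]],"dr":[[0,0,0],[0,0,0],[0,0,0],[0,0,0],[0,0,0],[0,0,0],[0,0,0],[0,0,0],[0,0,0],[0,0,0]]}' 0.2; python3 - <<'E'
from h import *
show();print(rel([.499,-.3355,.023],down(.3+np.pi)))
E
```

```text
clock: 1.1
position: [0.5022, -0.3325, 0.1383]
ee_rot: [0.105, 0.699, 0.108, -0.699]
contact_force: [-1.0, 0.1, -1.4]
width: 0.0512
t 1.1 q [-0.702  0.381  1.587  0.003  1.176  0.565] p [ 0.5022 -0.3325  0.1383] F [-1.   0.1 -1.4] w 0.0512
[[ 0.     0.298 -0.954]
 [ 0.003 -0.954 -0.298]
 [-1.    -0.003 -0.001]]
(array([11.53,  0.23,  0.41]), array([ 0.003, -0.001,  0.003]))
```

```bash
python3 -m creep '{"delta_pos":[[2,0,0],[5,0,0],[8,0,0],[10,0,0],[11.6,0,0],[11.6,0,0],[11.6,0,0]],"dr":[[0,0,0],[0,0,0],[0,0,0],[0,0,0],[0,0,0],[0,0,0],[0,0,0]]}' ; python3 - <<'E'
from h import *
show()
d=snap('top');c=cloud(d)[190:242,300:345].reshape(-1,3)
E
python3 -m creep '{"delta_pos":[[0,0,0],[0,0,0],[0,0,0],[0,0,0],[0,0,0],[0,0,0]],"dr":[[0,0,0],[0,0,0],[0,0,0],[0,0,0],[0,0,0],[0,0,0]]}' -1 80
```

```text
clock: 1.8
position: [0.4983, -0.3369, 0.0243]
ee_rot: [-0.105, -0.699, -0.105, 0.699]
contact_force: [0.0, 0.3, 0.3]
width: 0.051
t 1.8 q [-0.71   0.494  1.725 -0.     0.923  0.564] p [ 0.4983 -0.3369  0.0243] F [0.  0.3 0.3] w 0.051
[[-0.001  0.293 -0.956]
 [ 0.    -0.956 -0.293]
 [-1.    -0.     0.   ]]
clock: 2.45
position: [0.4991, -0.3368, 0.0252]
ee_rot: [0.105, 0.7, 0.105, -0.699]
contact_force: [0.0, 0.0, 5.0]
width: 0.0129
```

```bash
python3 -m creep '{"delta_pos":[[-1,0,0],[-3,0,0],[-6,0,0],[-10,0,0],[-14,0,0],[-18,0,0],[-22,0,0],[-26,0,0],[-28,0,0],[-28,0,0]],"dr":[[0,0,0],[0,0,0],[0,0,0],[0,0,0],[0,0,0],[0,0,0],[0,0,0],[0,0,0],[0,0,0],[0,0,0]]}'; cat >> h.py <<'E'
T=np.array([[0,-1,0],[0,0,-1],[1,0,0]]) .T  # placeholder
M=np.c_[[0,0,1.],[-1,0,0],[0,-1,0]]  # tool axes in flange axes
def fkR(q,s4=1):
    return (Ro.from_euler('z',q[0])*Ro.from_euler('y',q[1]+q[2])*Ro.from_euler('z',s4*q[3])*Ro.from_euler('y',q[4])*Ro.from_euler('z',q[5])*Ro.from_matrix(M))
def wrist(R,q1,phi):
    A=(Ro.from_euler('z',q1)*Ro.from_euler('y',phi)).inv()*R*Ro.from_matrix(M).inv()
    return A.as_euler('ZYZ')
E
python3 - <<'E'
from h import *
show(); s,R=st(); print('fk err',(fkR(s['qpos']).inv()*R).magnitude())
for al in np.arange(-2.4,2.41,.4):
    d=np.array([np.cos(al),np.sin(al),0])
    wp=np.array([.598,0])-.2*d[:2]; q1=np.arctan2(wp[1],wp[0])-.12
    o=[]
    for th in(0,45,75,90,100):
        R=Ro.from_rotvec(-np.radians(th)*np.array([-np.sin(al),np.cos(al),0]))*down(al+np.pi)
        th_q1=q1 if th>40 else -.1
        o.append(wrist(R,th_q1,2.0).round(2).tolist())
    print(round(al,1),round(q1,2),o)
E
```

```text
clock: 3.45
position: [0.4997, -0.3373, 0.3079]
ee_rot: [0.107, 0.701, 0.103, -0.698]
contact_force: [0.2, -0.1, -2.7]
width: 0.0128
t 3.45 q [-0.709  0.284  1.307  0.     1.544  0.564] p [ 0.4997 -0.3373  0.3079] F [ 0.2 -0.1 -2.7] w 0.0128
[[ 0.005  0.294 -0.956]
 [-0.004 -0.956 -0.294]
 [-1.     0.006 -0.004]]
fk err 3.444376352465766e-16
-2.4 0.06 [[0.0, 1.14, -2.41], [-0.47, 1.78, -2.2], [-0.84, 2.18, -2.35], [-1.1, 2.35, -2.51], [-1.32, 2.45, -2.68]]
-2.0 0.14 [[0.0, 1.14, -2.81], [-0.64, 1.62, -2.44], [-1.06, 1.95, -2.54], [-1.31, 2.08, -2.64], [-1.49, 2.16, -2.74]]
-1.6 0.2 [[0.0, 1.14, 3.07], [-0.77, 1.42, -2.68], [-1.24, 1.66, -2.67], [-1.47, 1.78, -2.7], [-1.64, 1.85, -2.74]]
-1.2 0.22 [[0.0, 1.14, 2.67], [-0.86, 1.17, -2.92], [-1.39, 1.33, -2.75], [-1.63, 1.43, -2.71], [-1.79, 1.51, -2.69]]
-0.8 0.18 [[-0.0, 1.14, 2.27], [-0.89, 0.86, 3.06], [-1.56, 0.93, -2.8], [-1.84, 1.04, -2.64], [-2.01, 1.13, -2.56]]
-0.4 0.07 [[0.0, 1.14, 1.87], [-0.7, 0.52, 2.54], [-1.85, 0.47, -2.7], [-2.26, 0.62, -2.35], [-2.44, 0.76, -2.21]]
-0.0 -0.12 [[0.0, 1.14, 1.47], [0.24, 0.37, 1.26], [2.53, 0.2, -1.0], [2.86, 0.44, -1.31], [2.94, 0.61, -1.38]]
0.4 -0.31 [[0.0, 1.14, 1.07], [0.83, 0.67, 0.32], [1.68, 0.68, -0.36], [2.02, 0.81, -0.61], [2.2, 0.92, -0.73]]
0.8 -0.42 [[0.0, 1.14, 0.67], [0.89, 1.03, -0.09], [1.46, 1.15, -0.36], [1.72, 1.26, -0.45], [1.88, 1.34, -0.5]]
1.2 -0.46 [[0.0, 1.14, 0.27], [0.81, 1.33, -0.37], [1.3, 1.54, -0.44], [1.53, 1.65, -0.43], [1.69, 1.72, -0.41]]
1.6 -0.44 [[-0.0, 1.14, -0.13], [0.68, 1.57, -0.62], [1.12, 1.86, -0.56], [1.36, 1.99, -0.47], [1.54, 2.07, -0.4]]
2.0 -0.38 [[0.0, 1.14, -0.53], [0.52, 1.74, -0.88], [0.9, 2.13, -0.74], [1.16, 2.29, -0.59], [1.37, 2.38, -0.44]]
2.4 -0.3 [[0.0, 1.14, -0.93], [0.32, 1.86, -1.15], [0.6, 2.33, -1.01], [0.85, 2.54, -0.82], [1.1, 2.65, -0.6]]
```

```bash
cat > w.py <<'E'
from h import *
al=1.0; d=np.array([np.cos(al),np.sin(al),0]); up=np.array([0,0,1.])
T0=np.array([.599,-.004,0]); L=T0+.015*d
def pose(th,lz):
    th=np.radians(th); x=d*np.cos(th)+up*np.sin(th); z=-d*np.sin(th)+up*np.cos(th)
    G=L+up*lz+.124*x-.016*z
    R=Ro.from_rotvec(-th*np.array([-np.sin(al),np.cos(al),0]))*down(al+np.pi)
    return G+R.apply([.019,0,0]),R
E
python3 - <<'E'
from w import *
p,R=pose(0,.30);print(p,rel(p,R))
E
```

```text
[0.67410202 0.11296447 0.265     ] (array([  4.19, -37.95, -29.87]), array([-0.702, -0.002, -0.007]))
```

```bash
python3 -m creep '{"delta_pos":[[0,-1,-0.8],[0,-3,-2.4],[0.5,-6,-4.7],[1,-9,-7.1],[1.5,-12,-9.4],[1.5,-15,-11.8],[2,-18,-14.2],[2,-21,-16.5],[2,-24,-18.9],[2,-27,-21.2]],"dr":[[-0.02,0,0],[-0.06,0,0],[-0.11,0,0],[-0.17,0,0],[-0.22,0,0],[-0.28,0,0],[-0.33,0,0],[-0.39,0,0],[-0.44,0,0],[-0.5,0,0]]}' && python3 - <<'E'
from w import *
print(rel(*pose(0,.30)))
E
```

```text
clock: 4.45
position: [0.621, -0.0133, 0.2811]
ee_rot: [-0.275, -0.649, -0.277, 0.653]
contact_force: [0.0, 0.4, -2.2]
width: 0.0126
(array([  1.6 ,  -4.96, -12.77]), array([-0.199,  0.002,  0.005]))
```

```bash
python3 -m creep '{"delta_pos":[[0.5,-1.2,-3],[1,-2.3,-6],[1.5,-3.3,-8.5],[1.6,-4.2,-10.7],[1.6,-4.7,-12.2],[1.6,-4.9,-12.7],[1.6,-4.9,-12.7],[1.6,-4.9,-12.7]],"dr":[[-0.05,0,0],[-0.1,0,0],[-0.14,0,0],[-0.18,0,0],[-0.2,0,0],[-0.2,0,0],[-0.2,0,0],[-0.2,0,0]]}' && python3 - <<'E'
from w import *
show();print(rel(*pose(0,.30)))
im=snap('top');cv2.imwrite('pics/c1.png',im['pixels'][100:260,130:400])
for th,lz in((8,.29),(16,.28),(24,.265),(32,.25),(40,.225),(46,.20),(52,.18),(57,.165),(62,.155)):
    print(th,rel(*pose(th,lz)))
E
```

```text
clock: 5.25
position: [0.6753, 0.108, 0.268]
ee_rot: [-0.338, -0.621, -0.338, 0.622]
contact_force: [-0.3, 0.3, -2.2]
width: 0.0123
t 5.25 q [ 5.700e-02  4.300e-01  1.180e+00 -1.000e-03  1.533e+00  6.310e-01] p [0.6753 0.108  0.268 ] F [-0.3  0.3 -2.2] w 0.0123
[[-0.001  0.84  -0.543]
 [-0.001 -0.543 -0.84 ]
 [-1.    -0.     0.001]]
(array([ 0.3 , -0.36, -0.35]), array([-0.003,  0.001,  0.   ]))
8 (array([-0.43, -0.38, -0.73]), array([-0.003,  0.141, -0.   ]))
16 (array([-1.23, -0.38, -0.85]), array([-0.003,  0.28 , -0.   ]))
24 (array([-1.52, -0.38, -0.72]), array([-0.003,  0.42 , -0.001]))
32 (array([-1.78, -0.38, -0.34]), array([-0.003,  0.559, -0.001]))
40 (array([-0.96, -0.38,  0.29]), array([-0.003,  0.699, -0.001]))
46 (array([ 0.34, -0.38,  0.9 ]), array([-0.003,  0.804, -0.001]))
52 (array([ 1.21, -0.37,  1.64]), array([-0.003,  0.909, -0.002]))
57 (array([ 1.84, -0.37,  2.34]), array([-0.003,  0.996, -0.002]))
62 (array([ 2.03, -0.37,  3.12]), array([-0.003,  1.083, -0.002]))
```

View pics/c1.png

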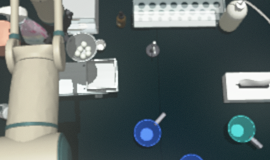

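The picture shows the cup upright with the balls in it, held at crop (82,45) over the board, left of and above the tray. Next I tilt to 62°.

```bash
python3 -m creep '{"delta_pos":[[-0.4,-0.4,-0.7],[-1.2,-0.4,-0.8],[-1.5,-0.4,-0.7],[-1.8,-0.4,-0.3],[-1,-0.4,0.3],[0.3,-0.4,0.9],[1.2,-0.4,1.6],[1.8,-0.4,2.3],[2,-0.4,3.1],[2,-0.4,3.1]],"dr":[[0,0.14,0],[0,0.28,0],[0,0.42,0],[0,0.56,0],[0,0.7,0],[0,0.8,0],[0,0.91,0],[0,1,0],[0,1.08,0],[0,1.08,0]]}' && python3 - <<'E'
from w import *
show();print(rel(*pose(62,.155)))
for th,lz in((66,.148),(70,.143),(74,.14),(78,.137),(82,.135),(86,.135),(90,.135),(95,.135),(100,.135)):
    print(th,rel(*pose(th,lz)))
E
```

```text
clock: 6.3
position: [0.6539, 0.0822, 0.2449]
ee_rot: [0.114, 0.852, 0.463, -0.216]
contact_force: [0.0, -0.2, -2.6]
width: 0.0127
t 6.3 q [-0.507  0.354  1.889  1.207  1.222 -0.584] p [0.6539 0.0822 0.2449] F [ 0.  -0.2 -2.6] w 0.0127
[[ 0.478  0.838 -0.263]
 [ 0.739 -0.546 -0.395]
 [-0.475 -0.006 -0.88 ]]
(array([ 0.02,  0.04, -0.37]), array([-0.008,  0.006, -0.003]))
66 (array([-0.52,  0.04,  0.04]), array([-0.008,  0.076, -0.003]))
70 (array([-1.17,  0.05,  0.33]), array([-0.008,  0.145, -0.004]))
74 (array([-1.93,  0.05,  0.51]), array([-0.008,  0.215, -0.004]))
78 (array([-2.68,  0.05,  0.75]), array([-0.008,  0.285, -0.004]))
82 (array([-3.49,  0.06,  0.97]), array([-0.007,  0.355, -0.004]))
86 (array([-4.38,  0.06,  1.07]), array([-0.007,  0.425, -0.005]))
90 (array([-5.26,  0.07,  1.24]), array([-0.007,  0.494, -0.005]))
95 (array([-6.35,  0.07,  1.53]), array([-0.007,  0.582, -0.005]))
100 (array([-7.4 ,  0.08,  1.91]), array([-0.007,  0.669, -0.006]))
```

```bash
python3 -m creep '{"delta_pos":[[-0.3,0,-0.1],[-0.5,0,0],[-0.9,0,0.2],[-1.2,0,0.3],[-1.6,0,0.4],[-1.9,0,0.5],[-2.3,0,0.6],[-2.7,0,0.7],[-3.1,0,0.8],[-3.5,0,0.9]],"dr":[[0,0.04,0],[0,0.08,0],[0,0.11,0],[0,0.145,0],[0,0.18,0],[0,0.215,0],[0,0.25,0],[0,0.285,0],[0,0.32,0],[0,0.355,0]]}' && python3 - <<'E'
from w import *
show();print(rel(*pose(82,.135)))
for th in(86,90,95,98): print(th,rel(*pose(th,.135)))
s=snap('side');t=snap('top');cv2.imwrite('pics/p1.png',np.hstack([cv2.resize(s['pixels'][100:220,200:330],(433,400)),cv2.resize(t['pixels'][120:220,160:260],(360,400))[:400]]))
E
```

```text
clock: 7.3
position: [0.6369, 0.0553, 0.2578]
ee_rot: [0.034, 0.876, 0.478, -0.059]
contact_force: [0.3, 0.6, -0.8]
width: 0.0128
t 7.3 q [-0.65   0.51   2.015  1.428  1.503 -0.958] p [0.6369 0.0553 0.2578] F [ 0.3  0.6 -0.8] w 0.0128
[[ 0.536  0.841 -0.071]
 [ 0.833 -0.541 -0.117]
 [-0.137  0.004 -0.991]]
(array([-0.28,  0.01,  0.53]), array([ 0.003, -0.002, -0.001]))
86 (array([-1.15,  0.01,  0.32]), array([ 0.003,  0.068, -0.001]))
90 (array([-2.04,  0.01,  0.16]), array([ 0.003,  0.138, -0.001]))
95 (array([-3.16,  0.02,  0.06]), array([ 0.004,  0.225, -0.001]))
98 (array([-3.83,  0.02,  0.04]), array([ 0.004,  0.277, -0.001]))
```

View pics/p1.png

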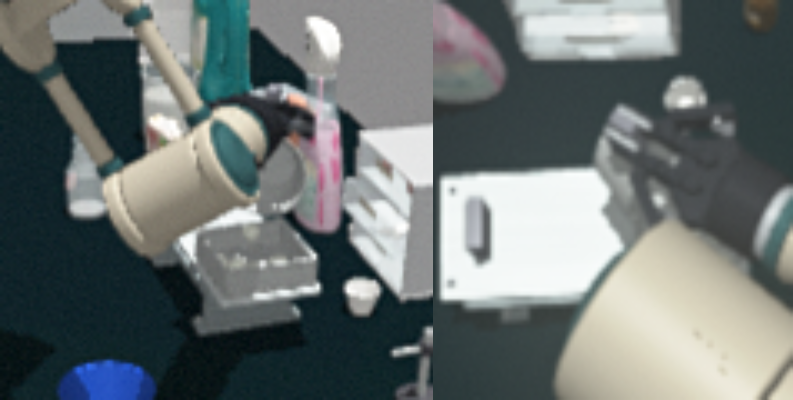

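The side picture shows balls already in the tray at (235,260), with the cup tilted just above it. I continue to about 96° and hold.

```bash
python3 -m creep '{"delta_pos":[[-0.6,0,0.1],[-1.2,0,0.1],[-1.6,0,0.1],[-2,0,0.1],[-2.6,0,0],[-3.2,0,0],[-3.4,0,0],[-3.4,0,0],[-3.4,0,0],[-3.4,0,0]],"dr":[[0,0.035,0],[0,0.07,0],[0,0.1,0],[0,0.14,0],[0,0.19,0],[0,0.23,0],[0,0.25,0],[0,0.25,0],[0,0.25,0],[0,0.25,0]]}' && python3 - <<'E'
from w import *
show()
for th,lz in((82,.145),(66,.16),(50,.2),(34,.24),(20,.27),(8,.29),(0,.30)): print(th,rel(*pose(th,lz)))
s=snap('side');cv2.imwrite('pics/p2.png',cv2.resize(s['pixels'][100:220,200:330],(650,600)))
E
```

```text
clock: 8.4
position: [0.6183, 0.0275, 0.2619]
ee_rot: [-0.027, 0.877, 0.478, 0.05]
contact_force: [0.6, 0.3, -1.1]
width: 0.0129
t 8.4 q [-0.718  0.667  2.069  1.481  1.733 -1.166] p [0.6183 0.0275 0.2619] F [ 0.6  0.3 -1.1] w 0.0129
[[ 0.538  0.841  0.062]
 [ 0.835 -0.542  0.095]
 [ 0.113  0.001 -0.994]]
82 (array([2.99, 0.07, 0.24]), array([ 0.001, -0.253, -0.002]))
66 (array([5.98, 0.07, 0.97]), array([ 0.001, -0.532, -0.002]))
50 (array([ 8.52,  0.07, -0.09]), array([ 0.001, -0.812, -0.002]))
34 (array([10.19,  0.06, -0.69]), array([ 1.000e-03, -1.091e+00, -2.000e-03]))
20 (array([10.79,  0.06, -0.54]), array([ 0.   , -1.335, -0.002]))
8 (array([10.62,  0.06,  0.13]), array([ 0.   , -1.545, -0.002]))
0 (array([10.17,  0.06,  0.85]), array([-0.   , -1.684, -0.002]))
```

View pics/p2.png

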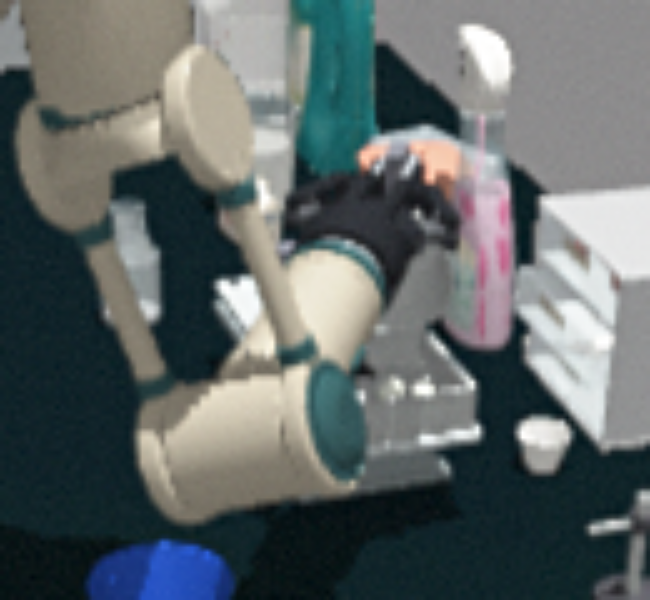

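The side picture shows balls in the tray at (390,388) and (425,385). The cup above hides the rest. I untilt now and count them from the top view.

```bash
python3 -m creep '{"delta_pos":[[1.5,0,0.1],[3,0,0.2],[4.4,0,0.6],[6,0,0.9],[7.2,0,0.4],[8.5,0,-0.1],[9.4,0,-0.4],[10.2,0,-0.7],[10.6,0,-0.6],[10.7,0,-0.3]],"dr":[[0,-0.13,0],[0,-0.26,0],[0,-0.4,0],[0,-0.53,0],[0,-0.67,0],[0,-0.81,0],[0,-0.95,0],[0,-1.09,0],[0,-1.23,0],[0,-1.37,0]]}' && python3 - <<'E'
from w import *
show()
for th,lz in((8,.29),(0,.30)): print(th,rel(*pose(th,lz)))
E
```

```text
clock: 9.45
position: [0.6749, 0.1169, 0.2792]
ee_rot: [0.283, 0.71, 0.386, -0.517]
contact_force: [-0.4, 0.9, -1.9]
width: 0.0128
t 9.45 q [-0.075  0.321  1.364  0.28   1.312  0.446] p [0.6749 0.1169 0.2792] F [-0.4  0.9 -1.9] w 0.0128
[[ 0.168  0.84  -0.516]
 [ 0.256 -0.542 -0.8  ]
 [-0.952  0.002 -0.306]]
8 (array([0.63, 0.14, 0.21]), array([-0.002, -0.171, -0.003]))
0 (array([1.24, 0.14, 0.79]), array([-0.002, -0.311, -0.003]))
```

```bash
python3 -m creep '{"delta_pos":[[0.3,0.1,0.1],[0.7,0.1,0.3],[1.2,0.1,0.8],[1.2,0.1,0.8],[1.2,0.1,0.8],[1.2,0.1,0.8]],"dr":[[0,-0.12,0],[0,-0.24,0],[0,-0.311,0],[0,-0.311,0],[0,-0.311,0],[0,-0.311,0]]}' && python3 - <<'E'
from w import *
show()
t=snap('top');cv2.imwrite('pics/p3.png',cv2.resize(t['pixels'][110:215,150:300],(780,546)))
print(rel([.4985,-.3365,.30],down(.3+np.pi)))
E
```

```text
clock: 10.05
position: [0.6737, 0.1119, 0.2631]
ee_rot: [0.337, 0.622, 0.339, -0.62]
contact_force: [0.2, -0.1, -0.8]
width: 0.0129
t 10.05 q [0.061 0.427 1.196 0.004 1.516 0.634] p [0.6737 0.1119 0.2631] F [ 0.2 -0.1 -0.8] w 0.0129
[[ 0.002  0.84  -0.543]
 [ 0.004 -0.543 -0.84 ]
 [-1.    -0.    -0.005]]
(array([-3.89,  9.62, 47.13]), array([ 0.696, -0.005,  0.002]))
```

View pics/p3.png

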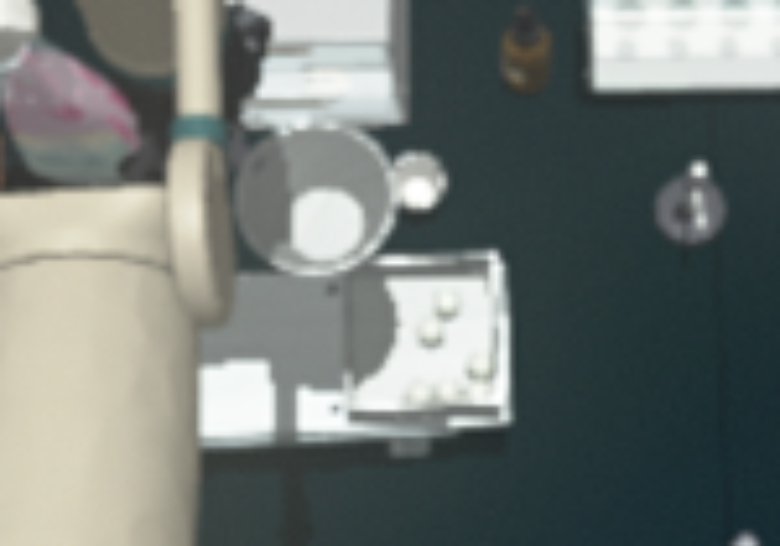

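The cup is empty. I count five balls clearly in the tray, at (446,303), (430,333), (481,365), (445,390) and (415,390), and perhaps a sixth near (485,393). I'll check again once the arm is away. The cup goes back to its own spot now.

```bash
python3 -m creep '{"delta_pos":[[0,0.5,2],[-1,1.5,6],[-2,2.5,11],[-3,3.5,16],[-3.9,4.5,21],[-3.9,5.5,26],[-3.9,6.5,31],[-3.9,7.5,36],[-3.9,8.5,41],[-3.9,9.3,45]],"dr":[[0.03,0,0],[0.1,0,0],[0.18,0,0],[0.25,0,0],[0.33,0,0],[0.4,0,0],[0.48,0,0],[0.55,0,0],[0.63,0,0],[0.696,0,0]]}' && python3 - <<'E'
from w import *
show()
print(rel([.4985,-.3365,.028],down(.3+np.pi)))
E
```

```text
clock: 11.1
position: [0.5059, -0.3185, 0.3008]
ee_rot: [0.104, 0.701, 0.105, -0.698]
contact_force: [1.7, 0.5, -1.3]
width: 0.0131
t 11.1 q [-0.681  0.281  1.328  0.004  1.532  0.594] p [ 0.5059 -0.3185  0.3008] F [ 1.7  0.5 -1.3] w 0.0131
[[ 0.003  0.292 -0.956]
 [ 0.002 -0.956 -0.292]
 [-1.    -0.001 -0.004]]
(array([27.27,  1.55,  1.33]), array([-0.004, -0.004,  0.001]))
```

```bash
python3 -m creep '{"delta_pos":[[3,1,1.3],[7,1.5,1.3],[11,1.5,1.3],[15,1.5,1.3],[19,1.5,1.3],[22,1.5,1.3],[24.5,1.5,1.3],[26,1.5,1.3],[26.8,1.5,1.3],[26.8,1.5,1.3]],"dr":[[0,0,0],[0,0,0],[0,0,0],[0,0,0],[0,0,0],[0,0,0],[0,0,0],[0,0,0],[0,0,0],[0,0,0]]}' && python3 - <<'E'
from w import *
show()
E
```

```text
clock: 12.1
position: [0.4999, -0.3335, 0.0315]
ee_rot: [0.104, 0.7, 0.107, -0.699]
contact_force: [0.4, -0.8, -1.9]
width: 0.0123
t 12.1 q [-0.706  0.485  1.719  0.005  0.94   0.562] p [ 0.4999 -0.3335  0.0315] F [ 0.4 -0.8 -1.9] w 0.0123
[[ 0.001  0.296 -0.955]
 [ 0.004 -0.955 -0.296]
 [-1.    -0.004 -0.002]]
```

```bash
python3 -m creep '{"delta_pos":[[0.2,0,0],[0.4,0,0],[0.6,0,0],[0.7,0,0],[0.7,0,0]],"dr":[[0,0,0],[0,0,0],[0,0,0],[0,0,0],[0,0,0]]}'; python3 -c "
from h import *
show()"
```

```text
clock: 12.6
position: [0.5016, -0.3333, 0.0255]
ee_rot: [0.106, 0.7, 0.107, -0.698]
contact_force: [0.7, 0.2, 1.7]
width: 0.013
t 12.6 q [-0.704  0.493  1.723  0.005  0.925  0.562] p [ 0.5016 -0.3333  0.0255] F [0.7 0.2 1.7] w 0.013
[[ 0.003  0.298 -0.955]
 [ 0.003 -0.955 -0.298]
 [-1.    -0.002 -0.003]]
```

Contact with the bench (force changed sign). Release and rise.

```bash
python3 -m creep '{"delta_pos":[[0,0,0],[0,0,0],[0,0,0],[0,0,0]],"dr":[[0,0,0],[0,0,0],[0,0,0],[0,0,0]]}' 0.2; python3 -m creep '{"delta_pos":[[-1,0,0],[-4,0,0],[-8,0,0],[-12,0,0],[-16,0,0],[-20,0,0],[-23,0,0],[-23,0,0]],"dr":[[0,0,0],[0,0,0],[0,0,0],[0,0,0],[0,0,0],[0,0,0],[0,0,0],[0,0,0]]}'; python3 - <<'E'
from h import *
show()
t=snap('top');s=snap('side')
cv2.imwrite('pics/p4.png',np.hstack([cv2.resize(t['pixels'][155:245,225:345],(480,360)),cv2.resize(t['pixels'][155:200,212:252],(320,360),interpolation=cv2.INTER_CUBIC)]))
for al in(.035,.035+np.pi): print(rel([.5905,.2100,.22],down(al)))
E
```

```text
clock: 13.0
position: [0.5013, -0.3331, 0.0248]
ee_rot: [0.105, 0.7, 0.107, -0.698]
contact_force: [0.4, -0.8, -1.0]
width: 0.0514
clock: 13.8
position: [0.5028, -0.3355, 0.2613]
ee_rot: [0.108, 0.703, 0.104, -0.695]
contact_force: [-0.1, 0.3, 0.5]
width: 0.051
t 13.8 q [-0.706  0.3    1.396  0.004  1.434  0.562] p [ 0.5028 -0.3355  0.2613] F [-0.1  0.3  0.5] w 0.051
[[ 0.011  0.297 -0.955]
 [-0.004 -0.955 -0.297]
 [-1.     0.007 -0.009]]
(array([  3.75, -49.27, -24.71]), array([-2.875e+00, -2.000e-03, -6.000e-03]))
(array([  3.75, -49.27, -24.71]), array([ 0.267, -0.004,  0.001]))
```

View pics/p4.png

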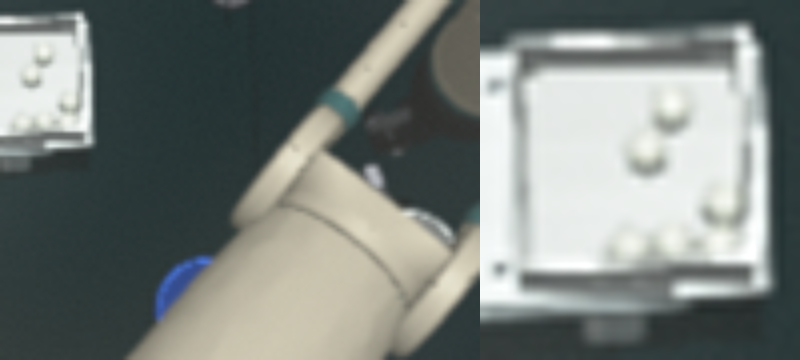

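Six balls are in the tray in the right half: (671,107), (648,152), (722,205), (630,247), (670,242) and (718,242). Next I move to the board's grip.

```bash
python3 -m creep '{"delta_pos":[[0,-2,-1],[0,-6,-3],[0,-10,-5],[0,-14.4,-7],[0,-18.8,-9.2],[0,-23.2,-11.4],[0,-27.6,-13.6],[0,-32,-15.8],[0,-36.4,-18],[0,-40,-20]],"dr":[[0.02,0,0],[0.05,0,0],[0.08,0,0],[0.11,0,0],[0.14,0,0],[0.17,0,0],[0.2,0,0],[0.23,0,0],[0.26,0,0],[0.267,0,0]]}'; python3 - <<'E'
from h import *
show();print(rel([.591,.2100,.18],down(.036+np.pi)))
E
```

```text
clock: 14.9
position: [0.5716, 0.1101, 0.2547]
ee_rot: [-0.011, -0.706, -0.014, 0.708]
contact_force: [0.5, -0.7, 0.2]
width: 0.0514
t 14.9 q [0.068 0.275 1.448 0.004 1.42  1.603] p [0.5716 0.1101 0.2547] F [ 0.5 -0.7  0.2] w 0.0514
[[-0.002  0.035 -0.999]
 [ 0.003 -0.999 -0.035]
 [-1.    -0.004  0.001]]
(array([ 7.5 , -9.89, -2.3 ]), array([-0.001,  0.001,  0.004]))
```

```bash
python3 -m creep '{"delta_pos":[[1,-3,-0.7],[3,-6,-1.4],[5,-8.5,-2],[7,-9.7,-2.3],[7.5,-9.9,-2.3],[7.5,-9.9,-2.3],[7.5,-9.9,-2.3]],"dr":[[0,0,0],[0,0,0],[0,0,0],[0,0,0],[0,0,0],[0,0,0],[0,0,0]]}'; python3 - <<'E'
from h import *
show();print(rel([.591,.2100,.086],down(.036+np.pi)))
E
```

```text
clock: 15.6
position: [0.5926, 0.2066, 0.1821]
ee_rot: [0.011, 0.708, 0.013, -0.706]
contact_force: [0.6, -0.0, -0.1]
width: 0.0513
t 15.6 q [0.223 0.382 1.469 0.002 1.288 1.759] p [0.5926 0.2066 0.1821] F [ 0.6 -0.  -0.1] w 0.0513
[[ 0.002  0.034 -0.999]
 [ 0.003 -0.999 -0.034]
 [-1.    -0.003 -0.002]]
(array([ 9.61, -0.32,  0.17]), array([-0.002, -0.002,  0.003]))
```

```bash
python3 -m creep '{"delta_pos":[[2,-0.2,0.1],[4.5,-0.3,0.1],[7,-0.3,0.1],[8.5,-0.3,0.1],[9.4,-0.3,0.1],[9.5,-0.3,0.1],[9.5,-0.3,0.1]],"dr":[[0,0,0],[0,0,0],[0,0,0],[0,0,0],[0,0,0],[0,0,0],[0,0,0]]}'; python3 -m creep '{"delta_pos":[[0,0,0],[0,0,0],[0,0,0],[0,0,0],[0,0,0],[0,0,0],[0,0,0]],"dr":[[0,0,0],[0,0,0],[0,0,0],[0,0,0],[0,0,0],[0,0,0],[0,0,0]]}' -1 40;  python3 - <<'E'
from h import *
show()
E
```

```text
clock: 16.3
position: [0.5925, 0.2104, 0.0879]
ee_rot: [0.011, 0.708, 0.013, -0.706]
contact_force: [0.3, 0.3, -0.0]
width: 0.0509
clock: 17.0
position: [0.5923, 0.211, 0.088]
ee_rot: [0.011, 0.708, 0.014, -0.706]
contact_force: [-1.4, 0.5, 4.8]
width: 0.0175
t 17.0 q [0.23  0.458 1.596 0.003 1.083 1.765] p [0.5923 0.211  0.088 ] F [-1.4  0.5  4.8] w 0.0175
[[ 0.004  0.035 -0.999]
 [ 0.004 -0.999 -0.035]
 [-1.    -0.004 -0.004]]
```

Gripped, width 17.5 mm. I estimate a slide of about 0.145–0.147 m. I'll go 14 cm first, with a firmer grip, then measure.

```bash
python3 -m creep '{"delta_pos":[[0,0,0],[0,0.2,0],[0,0.6,0],[0,1.3,0],[0,2.1,0],[0,2.9,0],[0,3.7,0],[0,4.5,0],[0,5.3,0],[0,6.1,0]],"dr":[[0,0,0],[0,0,0],[0,0,0],[0,0,0],[0,0,0],[0,0,0],[0,0,0],[0,0,0],[0,0,0],[0,0,0]]}' -1 100;python3 -m creep '{"delta_pos":[[0,0.8,0],[0,1.6,0],[0,2.4,0],[0,3.2,0],[0,4,0],[0,4.8,0],[0,5.6,0],[0,6.4,0],[0,7.1,0],[0,7.6,0]],"dr":[[0,0,0],[0,0,0],[0,0,0],[0,0,0],[0,0,0],[0,0,0],[0,0,0],[0,0,0],[0,0,0],[0,0,0]]}'; python3 -m creep '{"delta_pos":[[0,0.2,0],[0,0.3,0],[0,0.3,0],[0,0.3,0]],"dr":[[0,0,0],[0,0,0],[0,0,0],[0,0,0]]}'; cat > m3.py <<'E'
from h import *
show();t=snap('top');s=snap('side');ct,cs=cloud(t),cloud(s)
ya=np.array([-.035,.9994])
for n,c in(('top',ct),('side',cs)):
    a=c.reshape(-1,3); a=a[(a[:,0]>.53)&(a[:,0]<.672)&(a[:,1]>-.24)&(a[:,1]<-.06)]
    r=a[(a[:,2]>.109)&(a[:,2]<.12)]; b=cv2.minAreaRect(r[:,:2].astype(np.float32))
    v=a[(a[:,2]>.07)&(a[:,2]<.12)]; f=np.sort(v[:,:2]@ya)
    print(n,'rim',len(r),np.round(b[0],4),np.round(b[1],4),round(b[2],2),'front proj by rim',round(np.array(b[0])@ya-.06,4),'by extreme',f[:5].round(4), 'plate z',np.nanmedian(v[v[:,2]<.092][:,2]).round(4))
    g=c.reshape(-1,3); g=g[(g[:,0]>.678)&(g[:,0]<.75)&(g[:,1]>-.24)&(g[:,1]<-.17)]
    g=g[(g[:,2]>.067)&(g[:,2]<.081)]; print('  pointer proj',len(g),np.round(np.median(g[:,:2]@ya),4))
E
python3 m3.py; python3 - <<'E'
from h import *
t=load('top');s=load('side')
cv2.imwrite('pics/p5.png',np.hstack([cv2.resize(t['pixels'][130:210,220:300],(400,400)),cv2.resize(s['pixels'][160:260,260:360],(400,400))]))
E
```

```text
clock: 18.0
position: [0.5948, 0.1521, 0.0881]
ee_rot: [0.01, 0.709, 0.015, -0.705]
contact_force: [0.2, 7.9, 6.6]
width: 0.0171
clock: 19.0
position: [0.5978, 0.0768, 0.0885]
ee_rot: [0.009, 0.709, 0.015, -0.705]
contact_force: [-0.6, 9.6, 9.8]
width: 0.017
clock: 19.4
position: [0.5979, 0.074, 0.0885]
ee_rot: [0.009, 0.709, 0.015, -0.705]
contact_force: [-0.5, 7.9, 9.7]
width: 0.0165
t 19.4 q [0.002 0.422 1.659 0.01  1.055 1.535] p [0.5979 0.074  0.0885] F [-0.5  7.9  9.7] w 0.0165
[[ 0.006  0.034 -0.999]
 [ 0.009 -0.999 -0.034]
 [-1.    -0.008 -0.006]]
top rim 112 [ 0.6021 -0.1386] [0.1122 0.1097] 1.62 front proj by rim -0.2196 by extreme [-0.2195 -0.2192 -0.2192 -0.2189 -0.2187] plate z 0.0795
  pointer proj 25 -0.2268
side rim 181 [ 0.6052 -0.1411] [0.1113 0.1193] 0.48 front proj by rim -0.2222 by extreme [-0.2253 -0.2249 -0.2236 -0.2236 -0.2235] plate z 0.0833
  pointer proj 27 -0.2335
```

View pics/p5.png

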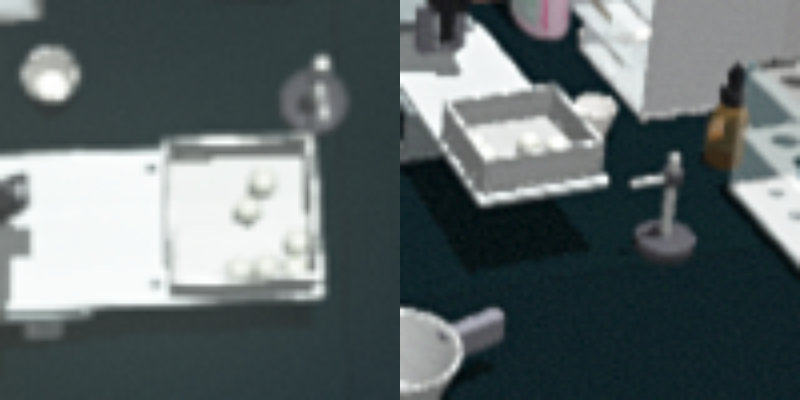

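The picture shows the board run out with six balls in the tray. Its outer edge is just short of the pointer: in the left half the edge is at x≈318–325 and the pointer at x≈322. In the right half the edge corner is at (607,180) and the tip at (632,184). I'll refine this at sub-pixel level.

```bash
cat > m4.py <<'E'
from h import *
t=load('top');s=load('side');ya=np.array([-.035,.9994])
g=cv2.cvtColor(t['pixels'],cv2.COLOR_BGR2GRAY).astype(float)
E=[]
for v in range(166,187):
    r=g[v,276:296]; i=np.where((r[:-1]>=110)&(r[1:]<110))[0]
    if len(i): i=i[-1]; u=276+i+(r[i]-110)/(r[i]-r[i+1]); E.append(ray(t,u,v,.078)[:2])
E=np.array(E); k=np.polyfit(E[:,0],E[:,1],1); print('top front edge proj',np.median(E@ya).round(4),(E@ya).std().round(4),'slope',k[0].round(4))
G=[]
for v in range(148,156):
    r=g[v,280:290]; w=np.clip(r-np.median(g[v,276:292])-15,0,None)
    if w.sum()>60: G.append([v,280+(w*np.arange(10)).sum()/w.sum(),r.max()])
print(np.round(G,1).tolist())
print('top pointer proj',[ (ray(t,u,v,.074)[:2]).round(4).tolist()+[round(float(ray(t,u,v,.074)[:2]@ya),4)] for v,u,m in G])
# side: tip and far/near plate corners
print('side tip',ray(s,318,206,.074)[:2]@ya, ray(s,318,206,.074))
for u,v in((311.75,204.5),(280.75,210)): p=ray(s,u,v,.078); print('side corner',p.round(4),(p[:2]@ya).round(4))
h=cv2.cvtColor(s['pixels'],cv2.COLOR_BGR2GRAY)
print(h[200:212:1,300:326])
E
python3 m4.py
```

```text
top front edge proj -0.2229 0.0007 slope 0.0268
[[148.0, 283.6, 188.0], [149.0, 283.8, 169.0], [150.0, 284.1, 160.0], [151.0, 284.4, 188.0], [152.0, 284.4, 213.0], [153.0, 284.3, 179.0]]
top pointer proj [[0.7068, -0.2043, -0.2289], [0.7028, -0.2048, -0.2293], [0.6987, -0.206, -0.2303], [0.6947, -0.2067, -0.2309], [0.6907, -0.2066, -0.2307], [0.6866, -0.2062, -0.2301]]
side tip -0.23239513839332862 [ 0.68669861 -0.20848578  0.074     ]
side corner [ 0.6666 -0.1998  0.078 ] -0.223
side corner [ 0.5505 -0.2065  0.078 ] -0.2257
[[132 130 130 129 133 128 130 127 129 117 106  30  27  28  31  28  30  29
   32  30  27  31  31  34  25  24]
 [132 130 130 129 128 130 126 129 131 121  95  31  26  27  28  33  31  31
   32  29  31  30  29  25  27  32]
 [128 129 129 129 125 129 125 121 120 115  86  34  21  31  30  30  31  25
   26  27  27  21  19  18  26  43]
 [126 125 122 120 121 137 126 117 122 139 151 117  33  25  27  28  26  26
   27  31  31  49  60  56  77 101]
 [126 139 139 130 130 152 185 186 213 243 255 254  69  21  31  32  22  37
   75 105 126 182 219 207 193 173]
 [145 189 221 235 242 241 237 217 213 226 237 234  70  24  28  30  30  86
  193 189 175 183 193 175 160 134]
 [219 212 212 221 226 222 211 182 147 125 126 112  38  28  28  30  30  67
  152 141 115  92  73  59  53  44]
 [205 186 146 120 121 110 104  97  69  52  47  39  29  30  27  28  28  32
   52  43  31  28  24  23  23  35]
 [106  93  71  49  45  35  30  30  27  20  26  28  26  33  32  28  30  25
   26  23  27  28  27  26  23  38]
 [ 28  25  28  24  26  24  24  25  28  31  27  30  32  28  32  33  23  27
   28  29  32  28  32  29  28  41]
 [ 25  32  27  28  29  29  28  30  28  33  29  31  28  32  30  29  30  34
   31  27  30  31  28  27  28  51]
 [ 31  32  30  32  32  34  27  27  31  30  28  33  33  29  30  29  29  32
   33  28  29  28  32  28  31  61]]
```

```bash
python3 -m creep '{"delta_pos":[[0,0.2,0],[0,0.5,0],[0,0.8,0],[0,0.8,0],[0,0.8,0],[0,0.8,0],[0,0.8,0],[0,0.8,0]],"dr":[[0,0,0],[0,0,0],[0,0,0],[0,0,0],[0,0,0],[0,0,0],[0,0,0],[0,0,0]]}'; python3 m3.py; python3 m4.py | head -3; python3 - <<'E'
from h import *
t=load('top');s=load('side')
cv2.imwrite('pics/p6.png',np.hstack([cv2.resize(t['pixels'][130:230,220:345],(500,400)),cv2.resize(s['pixels'][160:280,230:350],(300,400))]))
E
```

```text
clock: 20.3
position: [0.5982, 0.0659, 0.0884]
ee_rot: [0.009, 0.709, 0.015, -0.705]
contact_force: [0.1, 7.9, 10.0]
width: 0.0173
t 20.3 q [-0.011  0.421  1.66   0.01   1.054  1.521] p [0.5982 0.0659 0.0884] F [ 0.1  7.9 10. ] w 0.0173
[[ 0.006  0.034 -0.999]
 [ 0.008 -0.999 -0.034]
 [-1.    -0.008 -0.006]]
top rim 121 [ 0.6026 -0.1464] [0.111  0.1093] 2.05 front proj by rim -0.2274 by extreme [-0.2273 -0.2273 -0.2272 -0.2271 -0.2267] plate z 0.0793
  pointer proj 23 -0.2264
side rim 183 [ 0.6055 -0.1505] [0.1119 0.1188] 1.3 front proj by rim -0.2316 by extreme [-0.2345 -0.2342 -0.2338 -0.2333 -0.2326] plate z 0.083
  pointer proj 25 -0.2329
top front edge proj -0.2308 0.0006 slope 0.0307
[[148.0, 283.6, 187.0], [149.0, 283.8, 169.0], [150.0, 284.1, 160.0], [151.0, 284.4, 187.0], [152.0, 284.4, 214.0], [153.0, 284.3, 178.0]]
top pointer proj [[0.7068, -0.2043, -0.2289], [0.7028, -0.2047, -0.2292], [0.6987, -0.2059, -0.2303], [0.6947, -0.2066, -0.2308], [0.6907, -0.2066, -0.2306], [0.6866, -0.2062, -0.2301]]
```

View pics/p6.png

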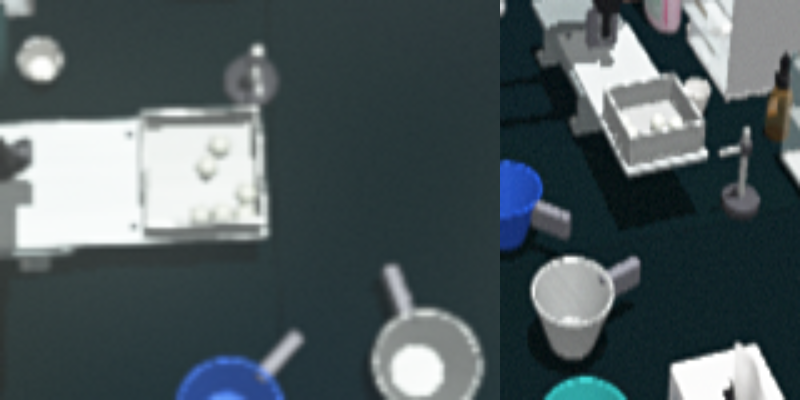

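The picture shows the board's edge level with the pointer, six balls in the tray, the empty cup upright at (427,355), and the crucible unmoved. Handing in.

```bash
python3 -c "
from rig import manip
print(manip.sign_off())"
```

```text
the job is handed in; nothing more can be done
None
```

The job is handed in at about 20.4 s on the clock. The hand-in gives no verdict, so I don't know how it was judged.

I took the steel cup by its handle and poured all six balls into the tray. I set the cup back upright on its own spot and released it. Then I slid the board out about 145 mm and finished still holding its grip at 100 N.

**Last checks:**
- **Balls:** I counted six in the tray on the close-up before the slide and six again after it.
- **Board edge against the pointer:** the top camera's edge line is within about 1 mm of the pointer. The coarser depth-based estimates from both cameras are 1 to 1.6 mm off. The cameras differ by 2 to 6 mm in absolute position, so I compared edge and pointer within each camera.
- **Yaw:** the board's outer edge runs at about 0.03 rad, against about 0.035 rad for the stand's line.
- **Level:** the tool leans only about 0.01 rad. The plate's height reads 79 mm from the top camera, against 78 mm expected. The side camera reads 83 mm, probably because tray-wall points got into that reading. I did not measure the board's tilt directly.
- **Grip:** the finger width is 17 mm on the 18 mm grip, with about 10 N of upward force on the tool, as expected when holding the tail down.
- **Bystanders:** the crucible looks unmoved in the last picture. The bottle was outside that crop and I did not check it again, but no move came near it.

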